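# Index and lock the specimen carousel

## Robot

A 6-joint arm with a two-finger parallel gripper is mounted at the origin on the work surface; the furniture and walls round the work are solid. World frame = base frame: x ahead of the robot, y to its left, z up, the work surface at z = 0. Lengths are in mm, angles in rad, forces in N, time in s.
With the tool pointing down it reaches from about 375 to 900 mm from the base axis. Payload 3.1 kg.
Tool frame: the origin (TCP) lies between the finger pads; the fingertips stand 19 mm ahead of it and the grasp point (between the pads) is the TCP; z points along the fingers, y is the line along which they close (so a half turn about z gives the same grasp; the last joint's range is limited). The gripper opens to 87 mm and grips with 3 to 60 N. Pads are 19 mm wide; open, the fingers measure 117 mm over their backs; the gripper's body (75 mm by 190 mm) begins 51 mm behind the grasp point.
Start: joints at [-1.355, 0.527, 1.433, -0, 1.181, -0.178], TCP at [239.833, -577.128, 241.548] pointing down, gripper open.
Joint ranges: [-3.08, 3.08], [-0.75, 2.2], [0.22, 2.44], [-1.43, 4.57], [0, 2.65], [-2.85, 2.85]. Speed limits (rad/s): [2.79, 2.79, 3.14, 3.14, 3.14, 3.14].

## Interface

Orientations are given as [roll, pitch, yaw] about the fixed x, y, z axes, in that order (R = Rz(yaw) Ry(pitch) Rx(roll)).
In Python, from workcell import status, vision, finish_job gives the robot as it stands.
- The arm moves only by the tool jog_arm, never from a script. Its argument "rows" is text: rows parted by semicolons, each of 7 numbers parted by spaces: the shift along the tool's x, y, z each as a share of 0.3 m, from -1 to 1, then the turn, a rotation vector about the tool's x, y, z each as a share of 90 degrees, from -1 to 1, then the finger opening in mm, from 0 to 87. In form: tx ty tz wx wy wz gripper; .... A call has 1 to 12 rows; each row is the pose to reach, as a shift and turn from the pose commanded when the call began, along the tool's axes at that moment; what a row does not reach only later rows make up. A row lasts 1/10 s, in which the tool goes at most 50 mm and 8.59 degrees, less where a joint would pass 70% of its speed; a pose out of reach is approached as far as the arm can. A call with a number of a shift or a turn outside -1 to 1 is refused whole. A call with a gripper value outside its range is refused whole. The fingers move at their own pace and stop on an object; "newtons" is the grip in N (left out, the last holds). Time passes only in rows, so rows that repeat a pose let the fingers close. It gives the time, the measured TCP pose, the force, the opening and the grip force at its end, in the units of the state.
- status.observe(): the state, without advancing time (a new reading comes with each control period).
- vision.get_image(name): name is "scene" or "top" or "wrist"; returns the picture (384x512x3 uint8, red, green, blue); there is no depth.
- vision.camera_params(name): a dict with "intrinsics" (3x3 intrinsics, pixels), "pose" (4x4, takes a point from camera to world coordinates). Camera axes: x right, y down, z forward; pixel columns grow to the right and rows downward; lengths in mm; the calibration is good to about 2 mm. The wrist camera is an equidistant fisheye: a pixel r from the principal point sees the ray r / f radians off the axis. A picture is of the moment at which its call begins: read the wrist's pose just before it. camera_params takes no time and is no camera call; for the wrist camera it gives the pose at the moment of the call.
- finish_job(): hands the job in; it is judged then, once.
The state is a dict: "time": time; "joint_pos": joint angles; "dq": joint speeds; "joint_torque": joint torques, N m; "tool_pos": TCP position; "eef_rot": TCP orientation; "contact_force": force on the tool from outside, world axes, zero at the start; "torque": the same for the moment, N m; "opening": finger opening in mm; "gripper_force": force on a finger pad.
Only numpy, scipy, OpenCV 4.12 (cv2) and the standard library are available. Lean on these libraries where they do the work, as an engineer would, in place of code of your own. Each camera call takes 0.05 s, during which the arm holds its last target. There are 200 camera calls.

## Task

Turn the round specimen carousel in its seat by pushing its edge pegs until the notch in its rim faces the red arrow and the locking bolt, then push the bolt's red tab until the bolt is fully home in the notch. Go gently: never push hard on the carousel or the bolt (no more than about 2 kg of push), keep the carousel down in its seat, and leave the petri dish, the rock and the tweezers where they are.

Things in the scene. Friction and masses are not known exactly. Their poses are not given: they have to be found in the camera images.
- index_base: Fixed grey base on the bench: plate 150 x 150 x 20 mm with a round seat (42 mm wide, 14 mm deep) in its middle and a tongue on its +x side reaching to x = 152 mm. Origin at the seat's centre on the bench, z up; +x points from the seat's centre along the locking bolt. On the tongue a dark bolt guide, x = 68 to 88 mm (or up to 16 mm farther out), 35 mm wide, top 41 mm over the bench, red arrow on it.
- carousel: Loose bright metal disc, 120 mm diameter, 16 mm thick, 0.45 to 0.8 kg, flat on the base plate, top 36 mm above the bench; a 40 mm boss below it sits 12 mm deep in the seat with 1 mm play. It turns freely either way against its own friction (under 3 N at a peg) and stays where it is left. Origin on its axis at the disc's underside, z up, +x through the rim notch.
- disc_top (a point): Centre of the carousel's top face, axes as the carousel. Four dark upright pegs, 10 mm diameter, rise 34 mm from this face (to 70 mm above the bench) on a circle of 47 mm radius, at 45, 135, 225 and 315 degrees from +x (the notch); push them sideways to turn the disc. Flat brass stubs rise 2.4 mm from it.
- notch (a point): Centre of the carousel's rim notch, 60 mm from its axis, half-way up the disc; axes as the carousel. The only notch: 14 mm wide, mouth flared to 19 mm, running in to 32 mm radius; a red stripe is painted inward of it.
- mark (a point): Fixed point on the base where the notch must come: 60 mm from the seat's centre on the base's +x axis, 28 mm above the bench; axes as the base.
- bolt_slide (a joint): Travel in m of the locking bolt toward the carousel (the base's -x): 0 drawn back, 0.030 fully home at a rigid stop; starts at 0 to 0.002. Sliding friction about 3 N, no spring, it stays where it is left. Steel bar 12 mm wide, 23 to 33 mm above the bench, on the base's x axis, nose tapering to 6 mm over the last 7.5 mm; an upright red tab at its outer end.
- tab_inner (a point): Fixed point on the base, where the middle of the red tab is at travel 0 if the bolt unit is clamped innermost: 124 mm along +x, 45 mm up. Bolt and guide are clamped by hand 0 to 16 mm farther out (+x) than that, so tab, nose and stop must be seen or felt for. Tab: 8 mm thick along x, 28 mm wide, from 23 to 66 mm above the bench; push its outer face toward -x.
- nose_inner (a point): Fixed point on the base: nose tip at travel 0 if clamped innermost, 64 mm along +x, 28 mm up; truly 0 to 16 mm farther out. The nose meets the rim at travel 0.004 to 0.020. It enters only a notch facing it within about 4 mm; its taper then centres the disc under a push of up to about 9 N in all; else it butts on the rim.
- petri_dish: Bystander: clear lidded petri dish, 63 mm diameter, 15 mm high; origin at the centre of its underside.
- rock_sample: Bystander: reddish-brown rock sample, 50 x 48 x 37 mm; origin at the centre of its underside.
- tweezers_steel: Bystander: steel tweezers lying flat, 16 x 124 x 9 mm; origin at the centre of its underside.
Not all that is in view belongs to the job. There is more than one size of the carousel; the job needs the middle-sized.

How it is judged:
By the outcome, as a careful person would: the job done as asked, in the order asked, and still so for the second after the job is handed in, with the robot touching nothing.
It also fails if it takes over 61 s, if anything falls off the work surface, if the arm or the gripper's body presses on something with over 40 N, if the wrist force passes 120 N, or if a joint passes its speed limit or range.

## Working session

There is one attempt and no reset: what is moved stays moved. The work goes in short steps, Python scripts to look and compute and a tool call to move; the robot and the scene stay as the last step left them, time stands still between calls to the robot, and variables do not carry over. Pictures are saved under pics/ and viewed, at most 10 in all, crops included, and the job is handed in when it is done.

Besides the shell and the picture viewer there is one more tool, called as name(argument=value, ...) on one line, values as JSON. jog_arm: Moves the arm, as the interface text tells. Shift numbers are shares of 0.3 m and turn numbers shares of 90 degrees, none past 1 either way. Its arguments: {"type":"object","properties":{"rows":{"type":"string"},"newtons":{"type":"number"}},"required":["rows"]}

```bash
mkdir -p pics; ls
python3 - <<'E'
from workcell import status, vision
import cv2,numpy as np
for n in("scene","top"):
    im=vision.get_image(n); cv2.imwrite(f"pics/{n}0.png",im[:,:,::-1])
    p=vision.camera_params(n); print(n,np.round(p["intrinsics"],1).tolist(),np.round(p["pose"],3).tolist())
s=status.observe(); print(s)
E
```

```text
pics
scene [[405.4, 0.0, 256.7], [0.0, 405.4, 192.4], [0.0, 0.0, 1.0]] [[-0.444, -0.649, 0.617, -246.531], [-0.896, 0.334, -0.293, 392.901], [-0.017, -0.683, -0.73, 904.381], [0.0, 0.0, 0.0, 1.0]]
top [[438.9, 0.0, 257.2], [0.0, 438.9, 192.0], [0.0, 0.0, 1.0]] [[0.015, -0.981, 0.195, 211.327], [-1.0, -0.015, -0.0, 39.228], [0.003, -0.195, -0.981, 1346.28], [0.0, 0.0, 0.0, 1.0]]
{'time': 0.1, 'joint_pos': array([-1.35550433e+00,  5.28384866e-01,  1.43378623e+00, -3.07870836e-05,
        1.18137753e+00, -1.78506323e-01]), 'dq': array([ 2.70699242e-05, -2.00029450e-03, -2.46458607e-03,  1.15259335e-03,
       -1.98827571e-04, -1.20821653e-04]), 'joint_torque': array([-1.73128606e-04, -4.40985417e+01, -1.77151108e+01,  6.35087932e-02,
        5.34076814e-02, -3.96941027e-05]), 'tool_pos': array([ 239.69198655, -576.53456413,  240.65843836]), 'eef_rot': array([-3.13966270e+00, -3.19296071e-04,  3.93809725e-01]), 'contact_force': array([-0.73613573, -0.14937156, -0.0325892 ]), 'torque': array([ 0.05772306, -0.03999456, -0.02299873]), 'gripper_force': 0.0, 'opening': 87.01730996874653}
```

View pics/top0.png

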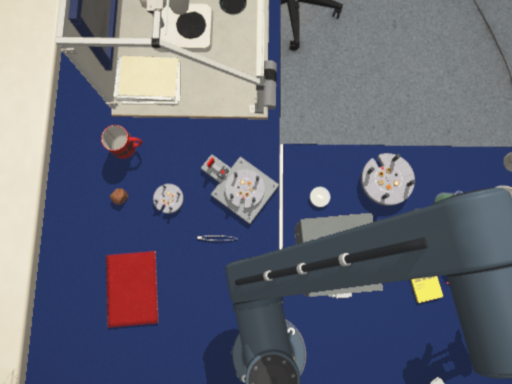

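View pics/scene0.png

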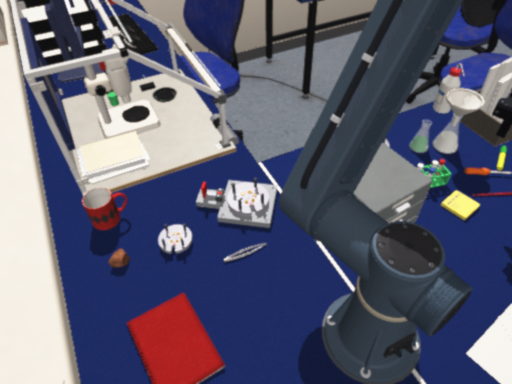

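The top view shows the base near (244,188), with its tongue and bolt towards (213,165). A smaller and a larger decoy disc sit at (168,198) and (388,180). I'll zoom in next.

```bash
cat > h.py <<'E'
import numpy as np,cv2
from workcell import status,vision
def ray(n,uv,z):
    p=vision.camera_params(n);K=np.array(p["intrinsics"]);T=np.array(p["pose"])
    d=T[:3,:3]@np.linalg.solve(K,[uv[0],uv[1],1.]);o=T[:3,3]
    return (o+d*(z-o[2])/d[2])[:2]
def proj(n,P):
    p=vision.camera_params(n);K=np.array(p["intrinsics"]);T=np.array(p["pose"])
    c=T[:3,:3].T@(np.array(P,float)-T[:3,3]);q=K@c;return q[:2]/q[2]
E
python3 - <<'E'
from h import *
a=cv2.imread("pics/top0.png")[145:230,190:290]
b=cv2.imread("pics/scene0.png")[165:240,185:285]
f=lambda x:cv2.resize(x,None,fx=5.6,fy=5.6,interpolation=cv2.INTER_CUBIC)
A,B=f(a),f(b)
cv2.imwrite("pics/zA.png",A);cv2.imwrite("pics/zB.png",B)
for uv in [(244,188),(213,165),(282,150),(282,250)]: print(uv,ray("top",uv,30))
E
```

```text
(244, 188) [484.41768513  79.71800673]
(213, 165) [555.61471417 177.13712966]
(282, 150) [607.22508785 -36.22184035]
(282, 250) [297.49182697 -37.4124308 ]
```

View pics/zA.png

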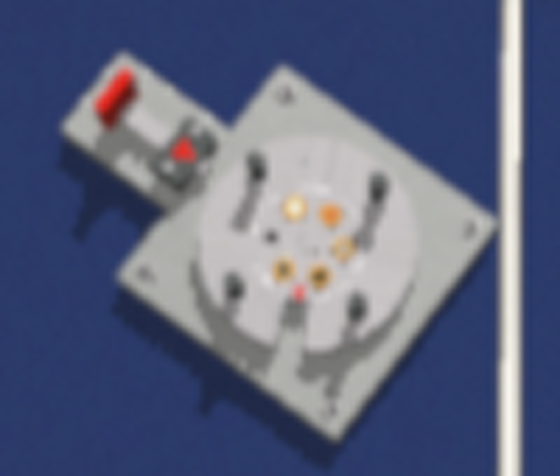

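View pics/zB.png

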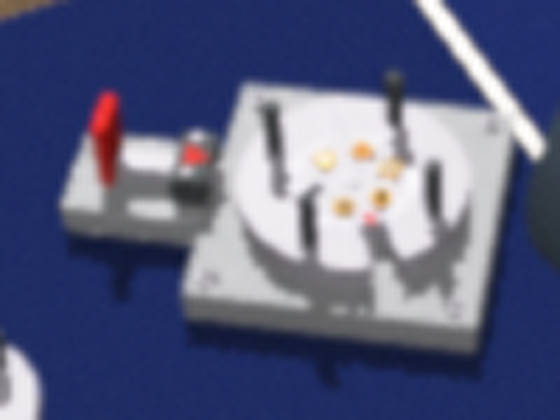

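The crop shows the plate corners at (283,65), (497,222), (338,440) and (120,278). The tab is at (115,95), the red stripe at (298,292), and the notch opens downward at about (290,345). The peg tops are at about (256,160), (378,185), (358,302) and (235,285).

Run:
```python
from h import *
g=lambda u,v,z:ray("top",(190+(u+.5)/5.6-.5,145+(v+.5)/5.6-.5),z)
C=[g(*p,20) for p in[(283,65),(497,222),(338,440),(120,278)]]
c=np.mean(C,0);print("corners",np.round(C,1).tolist(),"c",c)
# edges
print([float(np.degrees(np.arctan2(*(C[(i+1)%4]-C[i])[::-1]))) for i in range(4)],[float(np.linalg.norm(C[(i+1)%4]-C[i])) for i in range(4)])
P=[g(*p,70) for p in[(256,158),(379,182),(359,302),(235,284)]]
print("pegs c",np.mean(P,0),[ (np.round(p-c,1).tolist(),float(np.degrees(np.arctan2(*(p-c)[::-1])))) for p in P])
n=g(290,345,36);r=g(298,292,36)
print("notch",n-c,np.degrees(np.arctan2(*(n-c)[::-1])),"stripe",np.degrees(np.arctan2(*(r-c)[::-1])))
# red tab mask
im=cv2.imread("pics/top0.png").astype(int);m=(im[:,:,2]>150)&(im[:,:,1]<70)&(im[:,:,0]<70)
v,u=np.nonzero(m[150:190,195:235]);u+=195;v+=150
k=v*0+1
for a,b in zip(u,v): pass
nn,l,st,ce=cv2.connectedComponentsWithStats(m[150:190,195:235].astype(np.uint8))
for i in range(1,nn):
    uv=ce[i]+[195,150];print(st[i],uv,[ray("top",uv,z)-c for z in(41,66,60)])
```

```text
corners [[588.0, 94.3], [500.0, -25.9], [377.7, 59.7], [465.3, 181.1]] c [482.76643724  77.28864175]
[-126.20684796300874, 145.0198021467946, 54.166613692462676, -35.291628716480886] [148.9170587749653, 149.31608183386953, 149.71635602650528, 150.27689988699288]
pegs c [482.59908055  77.2659871 ] [([39.4, 28.2], 35.585885115667196), ([27.2, -37.7], -54.17401492821771), ([-38.0, -28.1], -143.46851462657975), ([-29.3, 37.6], 127.93958712495453)]
notch [-55.90848049   9.01809281] 170.83705769132902 stripe 168.75018002022765
[13  8  5  7 13] [210.23076923 160.92307692] [array([ 82.76926296, 107.65179472]), array([ 75.98510733, 104.86095812]), array([ 77.61330468, 105.5307589 ])]
[26 21  3  2  5] [222.2 171.6] [array([49.57750992, 69.84061903]), array([43.42907543, 67.77397929]), array([44.9046997 , 68.26997283])]
```

```bash
cat >> h.py <<'E'
from scipy.spatial.transform import Rotation as R
def rows(targets,op):
    s=status.observe();p=np.array(s["tool_pos"]);r0=R.from_euler("xyz",s["eef_rot"])
    out=[]
    for x,y,z,yaw in targets:
        r1=R.from_euler("xyz",[np.pi,0,np.radians(yaw)])
        t=r0.inv().apply(np.array([x,y,z])-p)/300;w=(r0.inv()*r1).as_rotvec()/(np.pi/2)
        out.append(" ".join(f"{v:.3f}" for v in[*t,*w])+f" {op}")
    print("; ".join(out))
E
python3 - <<'E'
from h import *
rows([(390,-300,340,75)],87)
E
```

```text
0.816 -0.660 -0.330 -0.001 -0.001 -0.583 87
```

jog_arm(rows="0.1 -0.08 -0.16 0 0 -0.05 20; 0.25 -0.2 -0.33 0 0 -0.15 20; 0.816 -0.66 -0.33 0 0 -0.583 20; 0.816 -0.66 -0.33 0 0 -0.583 20; 0.816 -0.66 -0.33 0 0 -0.583 20; 0.816 -0.66 -0.33 0 0 -0.583 20; 0.816 -0.66 -0.33 0 0 -0.583 20; 0.816 -0.66 -0.33 0 0 -0.583 20; 0.816 -0.66 -0.33 0 0 -0.583 20; 0.816 -0.66 -0.33 0 0 -0.583 20", newtons=3)

```text
time: 1.1
tool_pos: [389.6, -301.1, 340.3]
eef_rot: [-3.141, 0.0, 1.309]
contact_force: [-0.5, -0.0, 0.1]
opening: 21.8
gripper_force: 0.0
```

Run:
```python
from h import *
print(status.observe()["tool_pos"],status.observe()["eef_rot"])
rows([(505,-20,300,126.3),(482,40,250,126.3)],20)
```

```text
[ 389.61536695 -301.13021011  340.2818186 ] [-3.14116938e+00  3.98198830e-04  1.30854712e+00]
1.005 0.129 0.134 -0.000 0.000 -0.570 20; 1.178 0.003 0.300 -0.000 0.000 -0.570 20
```

jog_arm(rows="0.98 0.13 0.1 0 0 -0.57 20; 0.98 0.13 0.1 0 0 -0.57 20; 0.98 0.13 0.1 0 0 -0.57 20; 0.98 0.13 0.1 0 0 -0.57 20; 0.98 0.13 0.1 0 0 -0.57 20; 0.98 0.13 0.1 0 0 -0.57 20; 0.98 0.13 0.1 0 0 -0.57 20; 0.98 0.13 0.1 0 0 -0.57 20; 0.98 0.13 0.1 0 0 -0.57 20; 0.98 0.13 0.1 0 0 -0.57 20")

```text
time: 2.1
tool_pos: [503.4, -28.4, 310.5]
eef_rot: [-3.141, 0.0, 2.201]
contact_force: [1.4, -0.1, 0.2]
opening: 19.9
gripper_force: 0.0
```

Run:
```python
from h import *
p=vision.camera_params("wrist");im=vision.get_image("wrist")
cv2.imwrite("pics/w1.png",im[:,:,::-1]);print(np.round(p["pose"],3).tolist(),p["intrinsics"])
rows([(510.5,39.4,120,126.3),(510.5,39.4,63,126.3)],20)
```

```text
[[0.808, 0.571, 0.148, 463.048], [0.589, -0.782, -0.204, 27.465], [-0.001, 0.252, -0.968, 453.789], [0.0, 0.0, 0.0, 1.0]] [[297.31863964   0.         254.77485315]
 [  0.         297.31863964 191.75023456]
 [  0.           0.           1.        ]]
0.168 0.152 0.635 -0.000 0.000 -0.002 20; 0.168 0.152 0.825 -0.000 0.000 -0.002 20
```

View pics/w1.png

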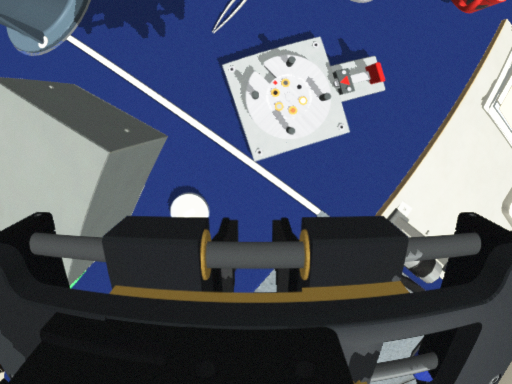

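The wrist view shows peg tops at (290,61), (325,97), (290,129) and (254,96). The red tab is at (376,72) and the arrow at (346,80). I'll cross-check these positions.

```bash
cat >> h.py <<'E'
def wray(uv,z,p=None):
    p=p or vision.camera_params("wrist");K=np.array(p["intrinsics"]);T=np.array(p["pose"])
    d=np.array([uv[0]-K[0,2],uv[1]-K[1,2]]);r=np.hypot(*d);th=r/K[0,0]
    v=T[:3,:3]@np.array([*(d/r*np.sin(th)),np.cos(th)]);o=T[:3,3]
    return (o+v*(z-o[2])/v[2])[:2]
E
python3 - <<'E'
from h import *
P=np.array([wray(q,70) for q in[(290.5,61),(325.5,97),(290,129.5),(254.5,95.5)]]);c=P.mean(0)
print(P.round(1).tolist(),c,[float(np.degrees(np.arctan2(*(p-c)[::-1]))) for p in P])
C=np.array([wray(q,20) for q in[(222,66),(318,38),(349,130),(255,159)]]);b=C.mean(0);print(b,[float(np.degrees(np.arctan2(*(C[(i+1)%4]-C[i])[::-1]))%90) for i in range(4)])
e=np.array([np.cos(np.radians(54.4)),np.sin(np.radians(54.4))])
for q,z in[((376,72),60),((385,88),20),((380,57),20)]: print(q,(wray(q,z)-b)@e,(wray(q,z)-b)@[-e[1],e[0]])
E
```

```text
[[456.7, 113.1], [520.9, 103.3], [509.4, 40.5], [446.8, 48.7]] [483.44893782  76.40712699] [126.0384855782746, 35.67017115599777, -54.115908422819444, -142.9667752641711]
[483.63145959  78.08823078] [54.1581843737424, 55.578850219000444, 54.150102431008676, 55.203044130681945]
(376, 72) 126.68266374533194 -0.23103099486439946
(385, 88) 152.17461788047348 -26.263065497812338
(380, 57) 159.55723150102764 22.30844295773479
```

jog_arm(rows="0.166 0.154 0.1 0 0 0 20; 0.166 0.154 0.25 0 0 0 20; 0.166 0.154 0.4 0 0 0 20; 0.166 0.154 0.55 0 0 0 20; 0.166 0.154 0.65 0 0 0 20; 0.166 0.154 0.7 0 0 0 20; 0.166 0.154 0.75 0 0 0 20; 0.166 0.154 0.79 0 0 0 20; 0.166 0.154 0.825 0 0 0 20; 0.166 0.154 0.825 0 0 0 20")

```text
time: 3.15
tool_pos: [510.7, 40.6, 62.1]
eef_rot: [-3.14, -0.001, 2.204]
contact_force: [-0.3, 1.0, 0.4]
opening: 19.5
gripper_force: 0.0
```

jog_arm(rows="0 0 0 0 0 0 12; 0 0 0 0 0 0 8; 0 0 0 0 0 0 8; 0 0 0 0 0 0 8", newtons=3)

```text
time: 3.55
tool_pos: [511.6, 40.9, 63.7]
eef_rot: [3.141, 0.001, 2.205]
contact_force: [-0.7, -1.4, 2.9]
opening: 9.7
gripper_force: 3.0
```

Run:
```python
from h import *
s=status.observe();print(s["tool_pos"],s["contact_force"],s["opening"])
c=np.array([483,77.2]);a0=-53.9
for r in(range(4,49,4),):
  T=[]
  for d in r: 
    a=np.radians(a0-d);T.append((*(c+47*np.array([np.cos(a),np.sin(a)])),63,180+a0-d))
  rows(T,8)
```

```text
[511.62355003  40.9449477   63.72544962] [-0.65772805 -1.44693932  2.86841579] 9.728125520213737
-0.002 -0.017 0.002 0.001 0.001 0.047 8; -0.001 -0.028 0.002 0.001 0.001 0.092 8; 0.001 -0.038 0.002 0.001 0.001 0.136 8; 0.003 -0.049 0.002 0.001 0.001 0.181 8; 0.007 -0.059 0.002 0.001 0.001 0.225 8; 0.011 -0.070 0.002 0.001 0.001 0.269 8; 0.016 -0.079 0.002 0.001 0.001 0.314 8; 0.021 -0.089 0.002 0.001 0.001 0.358 8; 0.028 -0.098 0.002 0.001 0.001 0.403 8; 0.034 -0.106 0.002 0.001 0.001 0.447 8; 0.042 -0.115 0.002 0.001 0.000 0.492 8; 0.050 -0.122 0.002 0.001 0.000 0.536 8
```

jog_arm(rows="0 -0.01 0 0 0 0.047 12; 0 -0.025 0 0 0 0.092 12; 0.001 -0.038 0 0 0 0.136 12; 0.003 -0.049 0 0 0 0.181 12; 0.007 -0.059 0 0 0 0.225 12; 0.011 -0.07 0 0 0 0.269 12; 0.016 -0.079 0 0 0 0.314 12; 0.021 -0.089 0 0 0 0.358 12; 0.028 -0.098 0 0 0 0.403 12; 0.034 -0.106 0 0 0 0.447 12; 0.042 -0.115 0 0 0 0.492 12; 0.05 -0.122 0 0 0 0.536 12")

```text
time: 4.75
tool_pos: [474.2, 31.5, 63.6]
eef_rot: [3.138, -0.001, 1.36]
contact_force: [1.4, 1.2, 0.2]
opening: 11.9
gripper_force: 0.7
```

Run:
```python
from h import *
s=status.observe();print(s["tool_pos"],s["contact_force"],s["opening"])
c=np.array([483,77.2]);a0=-53.9
T=[]
for d in range(52,97,4): 
    a=np.radians(a0-d);T.append((*(c+47*np.array([np.cos(a),np.sin(a)])),63,180+a0-d))
rows(T,12)
```

```text
[474.23635719  31.53739805  63.58246988] [1.4406474  1.20872493 0.21239461] 11.94203195065659
-0.001 -0.014 0.002 0.002 -0.000 0.042 12; -0.000 -0.025 0.002 0.002 -0.000 0.087 12; 0.002 -0.035 0.002 0.002 -0.001 0.131 12; 0.004 -0.046 0.002 0.002 -0.001 0.176 12; 0.008 -0.056 0.002 0.002 -0.001 0.220 12; 0.012 -0.067 0.002 0.002 -0.001 0.265 12; 0.016 -0.076 0.002 0.002 -0.001 0.309 12; 0.022 -0.086 0.002 0.002 -0.001 0.354 12; 0.028 -0.095 0.002 0.002 -0.001 0.398 12; 0.035 -0.104 0.002 0.002 -0.001 0.442 12; 0.042 -0.112 0.002 0.002 -0.001 0.487 12; 0.050 -0.119 0.002 0.002 -0.001 0.531 12
```

jog_arm(rows="0 -0.014 0 0 0 0.042 12; 0 -0.025 0 0 0 0.087 12; 0.002 -0.035 0 0 0 0.131 12; 0.004 -0.046 0 0 0 0.176 12; 0.008 -0.056 0 0 0 0.22 12; 0.012 -0.067 0 0 0 0.265 12; 0.016 -0.076 0 0 0 0.309 12; 0.022 -0.086 0 0 0 0.354 12; 0.028 -0.095 0 0 0 0.398 12; 0.035 -0.104 0 0 0 0.442 12; 0.042 -0.112 0 0 0 0.487 12; 0.05 -0.119 0 0 0 0.531 12")

```text
time: 5.95
tool_pos: [442.7, 53.4, 63.6]
eef_rot: [3.139, -0.003, 0.526]
contact_force: [1.1, -1.3, 1.1]
opening: 12.0
gripper_force: 0.8
```

Run:
```python
from h import *
s=status.observe();print(s["tool_pos"],s["contact_force"],s["opening"])
c=np.array([483,77.2]);a0=-53.9
T=[]
for d in(100,104,108,112,116,117): 
    a=np.radians(a0-d);T.append((*(c+47*np.array([np.cos(a),np.sin(a)])),63,180+a0-d))
rows(T,12)
```

```text
[442.65122685  53.4077322   63.58914798] [ 1.09264541 -1.29012327  1.11092284] 12.021130478147274
-0.000 -0.012 0.002 0.001 -0.002 0.045 12; 0.001 -0.023 0.002 0.001 -0.002 0.089 12; 0.003 -0.034 0.002 0.001 -0.002 0.134 12; 0.006 -0.044 0.002 0.001 -0.002 0.178 12; 0.009 -0.055 0.002 0.001 -0.002 0.223 12; 0.010 -0.057 0.002 0.001 -0.002 0.234 12
```

jog_arm(rows="0 -0.012 0 0 0 0.045 12; 0.001 -0.023 0 0 0 0.089 12; 0.003 -0.034 0 0 0 0.134 12; 0.006 -0.044 0 0 0 0.178 12; 0.009 -0.055 0 0 0 0.223 12; 0.01 -0.057 0 0 0 0.23 12; 0.01 -0.057 0 0 0 0.23 8; 0.01 -0.057 0 0 0 0.23 8; 0.01 -0.057 0 0 0 0.23 8", newtons=3)

```text
time: 6.85
tool_pos: [435.9, 69.7, 63.4]
eef_rot: [3.141, -0.002, 0.168]
contact_force: [2.1, -0.8, 2.8]
opening: 9.5
gripper_force: 3.0
```

Run:
```python
from h import *
s=status.observe();p=np.array(s["tool_pos"]);print(p,s["contact_force"],s["opening"])
for c in([483,77.2],[483.5,76.4],[482.7,77.3]):print(np.degrees(np.arctan2(p[1]-c[1],p[0]-c[0])),np.hypot(*(p[:2]-c)))
```

```text
[435.93630776  69.7072186   63.35137486] [ 2.10985649 -0.77599377  2.80423508] 9.538573393033206
-170.95413430005732 47.65640460931133
-171.99038415660033 48.03226147386952
-170.7776564119602 47.37608300842804
```

jog_arm(rows="0 0 0 0 0 0 20; 0 0 0 0 0 0 20; 0 0 0 0 0 0 20; 0 0 -0.08 0 0 0 20; 0 0 -0.2 0 0 0 20; -0.1 0 -0.35 0 0 0 20; -0.2 0 -0.5 0 0 0 20; -0.2 0 -0.6 0 0 0 20; -0.2 0 -0.6 0 0 0 20")

```text
time: 7.75
tool_pos: [376.8, 59.7, 246.7]
eef_rot: [3.139, -0.008, 0.168]
contact_force: [1.6, -0.7, -0.9]
opening: 19.6
gripper_force: 0.0
```

Run:
```python
from h import *
p=vision.camera_params("wrist");im=vision.get_image("wrist")
t=vision.get_image("top")
a=cv2.resize(t[145:230,190:290],None,fx=5.6,fy=5.6,interpolation=cv2.INTER_CUBIC)
np.save("wp.npy",p["pose"]);cv2.imwrite("pics/t2.png",t[:,:,::-1]);cv2.imwrite("pics/w2.png",im[:,:,::-1]);cv2.imwrite("pics/t2z.png",a[:,:,::-1]);print(status.observe()["tool_pos"])
```

```text
[375.76480627  59.81597413 243.54939017]
```

View pics/w2.png

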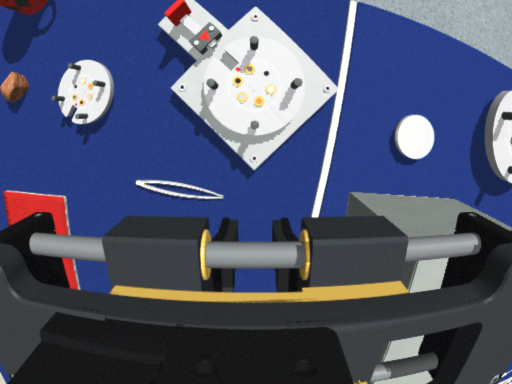

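The notch at (229,58) now faces the bolt guide and arrow at (207,38). Pegs are at about (254,42), (212,85), (254,126) and (296,83). I'll measure the remaining error, using the plate corners (256,9), (336,88), (254,168) and (172,90).

Run:
```python
from h import *
p=vision.camera_params("wrist");p["pose"]=np.load("wp.npy")
im=cv2.imread("pics/w2.png")
P=np.array([wray(q,70,p) for q in[(254.5,42),(212,84.5),(254,125.5),(296.5,83)]]);c=P.mean(0)
an=lambda v:float(np.degrees(np.arctan2(v[1],v[0])))
print(c,"notch est",[round((an(q-c)-45)%90,1) for q in P])
C=np.array([wray(q,20,p) for q in[(256,8),(337,88),(254,169),(171.5,90)]]);b=C.mean(0)
print(b,"base",[round(an(C[(i+1)%4]-C[i])%90,1) for i in range(4)])
n=wray((229,58),36,p);print("notch",an(n-b),an(n-c))
m=(im[:,:,2]>170)&(im[:,:,1]<80)&(im[:,:,0]<80)
nn,l,st,ce=cv2.connectedComponentsWithStats(m[:120,150:270].astype(np.uint8))
for i in range(1,nn):
    if st[i][4]>3:
        q=ce[i]+[150,0];print(q,st[i],[ (round(an(wray(q,z,p)-b),1),round(float(np.hypot(*(wray(q,z,p)-b))),1)) for z in(36,41,55,66)])
z=cv2.resize(im[0:110,150:270],None,fx=5,fy=5,interpolation=cv2.INTER_CUBIC);cv2.imwrite("pics/w2z.png",z)
```

```text
[480.95551937  77.85721928] notch est [54.3, 55.6, 54.3, 55.7]
[482.92081679  77.67151877] base [54.4, 54.7, 55.0, 54.3]
notch 51.94791020981921 49.87817129942694
[173.54545455   7.10743802] [ 15   0  20  16 121] [(53.2, 144.9), (53.3, 142.4), (53.8, 135.6), (54.2, 130.2)]
[204.1  36.1] [49 31 10  9 50] [(53.7, 86.8), (54.0, 85.2), (54.8, 80.6), (55.5, 77.1)]
[237.8  69. ] [87 68  3  3  5] [(55.2, 27.7), (56.1, 27.0), (58.9, 24.8), (61.4, 23.2)]
```

View pics/w2z.png

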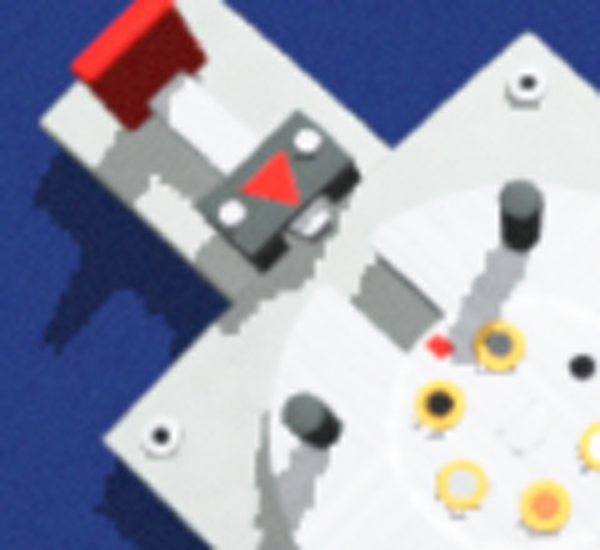

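Notch and base axis agree to about 0.5°, and the tab's centre is about 131 mm out. Now I'll go behind the tab.

Run:
```python
from h import *
rows([(480,135,200,30),(578.5,212,180,54.6)],0)
```

```text
0.384 -0.189 0.146 0.001 -0.001 -0.227 0; 0.751 -0.388 0.213 0.001 -0.001 -0.500 0
```

jog_arm(rows="0.15 -0.08 0 0 0 -0.1 0; 0.3 -0.15 0.05 0 0 -0.2 0; 0.45 -0.23 0.1 0 0 -0.3 0; 0.6 -0.31 0.15 0 0 -0.4 0; 0.7 -0.37 0.2 0 0 -0.47 0; 0.751 -0.388 0.213 0 0 -0.5 0; 0.751 -0.388 0.213 0 0 -0.5 0; 0.751 -0.388 0.213 0 0 -0.5 0", newtons=10)

```text
time: 8.65
tool_pos: [576.8, 211.8, 176.7]
eef_rot: [-3.138, 0.004, 0.952]
contact_force: [0.2, 0.1, 0.3]
opening: 0.3
gripper_force: 0.0
```

Run:
```python
from h import *
p=vision.camera_params("wrist");im=vision.get_image("wrist");cv2.imwrite("pics/w3.png",im[:,:,::-1])
rows([(578.5,212,100,54.6),(578.5,212,56,54.6)],0);print(status.observe()["contact_force"])
```

```text
0.006 0.004 0.259 -0.002 0.002 -0.001 0; 0.006 0.005 0.405 -0.002 0.002 -0.001 0
[-0.33271502  0.28412134  0.13976257]
```

View pics/w3.png

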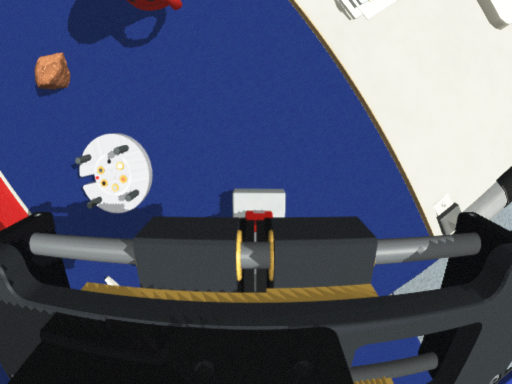

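The tab top is at about (258,213), directly under the fingertips' line of sight. The area around it is clear.

Run:
```python
from h import *
b=np.array([483,77.4]);e=np.array([np.cos(np.radians(54.6)),np.sin(np.radians(54.6))]);f=np.array([-e[1],e[0]])
for q,z in[((258,212),66),((246,213),66),((272,213),66),((258,190),20)]:
    d=wray(q,z)-b;print(q,d@e,d@f)
d=np.array(status.observe()["tool_pos"])[:2]-b;print(d@e,d@f)
```

```text
(258, 212) 146.83144824701768 -0.9447680055278987
(246, 213) 145.87024164758728 9.910817213269716
(272, 213) 145.85417856366425 -13.624806153993251
(258, 190) 155.49642116987977 -1.2515287062627407
163.60334248936948 1.2412754728438853
```

jog_arm(rows="0.01 0 0.1 0 0 0 0; 0.01 0 0.2 0 0 0 0; 0.01 0 0.28 0 0 0 0; 0.01 0 0.34 0 0 0 0; 0.01 0 0.38 0 0 0 0; 0.01 0 0.405 0 0 0 0; 0.01 0 0.405 0 0 0 0; 0.01 0 0.405 0 0 0 0")

```text
time: 9.5
tool_pos: [580.7, 214.5, 58.5]
eef_rot: [3.141, -0.001, 0.953]
contact_force: [0.5, 1.1, 0.1]
opening: 0.4
gripper_force: 0.0
```

jog_arm(rows="-0.01 0 0 0 0 0 0; -0.02 0 0 0 0 0 0; -0.03 0 0 0 0 0 0; -0.037 0 0 0 0 0 0; -0.037 0 0 0 0 0 0")

```text
time: 10.0
tool_pos: [573.6, 205.3, 57.8]
eef_rot: [-3.141, 0.0, 0.953]
contact_force: [-0.4, 0.2, -0.1]
opening: 0.3
gripper_force: 0.0
```

jog_arm(rows="-0.005 0 0 0 0 0 0; -0.01 0 0 0 0 0 0; -0.015 0 0 0 0 0 0; -0.015 0 0 0 0 0 0")

```text
time: 10.4
tool_pos: [571.1, 201.7, 57.6]
eef_rot: [-3.141, 0.0, 0.953]
contact_force: [0.4, 0.1, 1.3]
opening: 0.6
gripper_force: 0.0
```

jog_arm(rows="-0.005 0 0 0 0 0 0; -0.01 0 0 0 0 0 0; -0.015 0 0 0 0 0 0; -0.015 0 0 0 0 0 0")

```text
time: 10.8
tool_pos: [568.4, 198.1, 57.6]
eef_rot: [-3.141, 0.0, 0.953]
contact_force: [1.0, 0.1, -0.4]
opening: 0.3
gripper_force: 0.0
```

jog_arm(rows="-0.005 0 0 0 0 0 0; -0.01 0 0 0 0 0 0; -0.01 0 0 0 0 0 0")

```text
time: 11.1
tool_pos: [567.3, 196.2, 57.7]
eef_rot: [3.141, -0.001, 0.952]
contact_force: [1.0, 2.2, -0.8]
opening: 0.5
gripper_force: 1.3
```

jog_arm(rows="-0.005 0 0 0 0 0 0; -0.01 0 0 0 0 0 0; -0.01 0 0 0 0 0 0")

```text
time: 11.4
tool_pos: [565.3, 193.4, 57.7]
eef_rot: [3.141, -0.0, 0.953]
contact_force: [0.5, 3.2, -1.2]
opening: 0.9
gripper_force: 1.4
```

jog_arm(rows="-0.005 0 0 0 0 0 0; -0.01 0 0 0 0 0 0; -0.01 0 0 0 0 0 0")

```text
time: 11.7
tool_pos: [563.3, 190.6, 57.7]
eef_rot: [-3.142, 0.0, 0.953]
contact_force: [1.4, 2.3, -1.1]
opening: 0.5
gripper_force: 1.2
```

jog_arm(rows="-0.005 0 0 0 0 0 0; -0.01 0 0 0 0 0 0; -0.01 0 0 0 0 0 0")

```text
time: 12.0
tool_pos: [561.5, 188.2, 57.7]
eef_rot: [-3.142, 0.0, 0.953]
contact_force: [0.3, 1.8, -1.4]
opening: 0.5
gripper_force: 1.1
```

jog_arm(rows="-0.005 0 0 0 0 0 0; -0.01 0 0 0 0 0 0; -0.01 0 0 0 0 0 0")

```text
time: 12.3
tool_pos: [559.8, 185.8, 57.7]
eef_rot: [-3.142, 0.0, 0.953]
contact_force: [1.4, 1.8, 0.1]
opening: 0.5
gripper_force: 1.1
```

jog_arm(rows="-0.005 0 0 0 0 0 0; -0.01 0 0 0 0 0 0; -0.01 0 0 0 0 0 0")

```text
time: 12.6
tool_pos: [558.0, 183.3, 57.7]
eef_rot: [-3.141, 0.0, 0.953]
contact_force: [0.0, 1.8, -0.3]
opening: 0.4
gripper_force: 1.1
```

jog_arm(rows="-0.005 0 0 0 0 0 0; -0.01 0 0 0 0 0 0; -0.01 0 0 0 0 0 0")

```text
time: 12.9
tool_pos: [556.3, 180.9, 57.7]
eef_rot: [-3.141, 0.0, 0.953]
contact_force: [1.2, 2.6, -0.4]
opening: 0.6
gripper_force: 1.3
```

jog_arm(rows="-0.005 0 0 0 0 0 0; -0.01 0 0 0 0 0 0; -0.01 0 0 0 0 0 0")

```text
time: 13.2
tool_pos: [554.6, 178.6, 57.7]
eef_rot: [-3.142, 0.0, 0.953]
contact_force: [0.9, 3.8, 0.7]
opening: 0.5
gripper_force: 1.7
```

jog_arm(rows="-0.004 0 0 0 0 0 0; -0.007 0 0 0 0 0 0; -0.007 0 0 0 0 0 0")

```text
time: 13.5
tool_pos: [553.3, 176.8, 57.7]
eef_rot: [-3.141, 0.0, 0.953]
contact_force: [0.2, 4.2, -0.0]
opening: 0.5
gripper_force: 1.6
```

jog_arm(rows="-0.003 0 0 0 0 0 0; -0.003 0 0 0 0 0 0")

```text
time: 13.7
tool_pos: [552.9, 176.1, 57.7]
eef_rot: [-3.141, 0.0, 0.953]
contact_force: [1.2, 3.4, 1.2]
opening: 0.7
gripper_force: 1.6
```

jog_arm(rows="-0.003 0 0 0 0 0 0; -0.003 0 0 0 0 0 0")

```text
time: 13.9
tool_pos: [552.3, 175.4, 57.6]
eef_rot: [-3.141, 0.0, 0.953]
contact_force: [0.5, 4.0, 0.6]
opening: 0.5
gripper_force: 1.6
```

jog_arm(rows="-0.003 0 0 0 0 0 0; -0.003 0 0 0 0 0 0")

```text
time: 14.1
tool_pos: [551.8, 174.7, 57.7]
eef_rot: [-3.141, 0.0, 0.953]
contact_force: [-0.5, 4.4, 1.3]
opening: 0.2
gripper_force: 1.6
```

jog_arm(rows="-0.003 0 0 0 0 0 0; -0.003 0 0 0 0 0 0")

```text
time: 14.3
tool_pos: [551.3, 174.0, 57.7]
eef_rot: [-3.141, 0.0, 0.953]
contact_force: [-1.2, 3.5, 1.6]
opening: 0.4
gripper_force: 1.6
```

jog_arm(rows="-0.002 0 0 0 0 0 0; -0.002 0 0 0 0 0 0")

```text
time: 14.5
tool_pos: [551.0, 173.5, 57.6]
eef_rot: [-3.141, 0.0, 0.953]
contact_force: [-0.2, 4.1, 1.4]
opening: 0.8
gripper_force: 1.7
```

jog_arm(rows="-0.002 0 0 0 0 0 0; -0.002 0 0 0 0 0 0")

```text
time: 14.7
tool_pos: [550.6, 173.0, 57.6]
eef_rot: [-3.141, 0.0, 0.953]
contact_force: [0.2, 4.9, 0.9]
opening: 0.5
gripper_force: 1.7
```

jog_arm(rows="-0.002 0 0 0 0 0 0; -0.002 0 0 0 0 0 0")

```text
time: 14.9
tool_pos: [550.4, 172.7, 57.6]
eef_rot: [-3.141, -0.0, 0.953]
contact_force: [-0.0, 5.0, 0.7]
opening: 0.6
gripper_force: 2.1
```

jog_arm(rows="-0.002 0 0 0 0 0 0; -0.002 0 0 0 0 0 0")

```text
time: 15.1
tool_pos: [550.4, 172.6, 57.7]
eef_rot: [3.141, -0.001, 0.952]
contact_force: [0.5, 6.9, 0.3]
opening: 0.4
gripper_force: 2.8
```

jog_arm(rows="-0.002 0 0 0 0 0 0; -0.002 0 0 0 0 0 0")

```text
time: 15.3
tool_pos: [550.4, 172.6, 57.7]
eef_rot: [3.141, -0.003, 0.952]
contact_force: [0.9, 9.3, -0.3]
opening: 0.6
gripper_force: 3.6
```

jog_arm(rows="-0.002 0 0 0 0 0 0; -0.002 0 0 0 0 0 0")

```text
time: 15.5
tool_pos: [550.4, 172.6, 57.7]
eef_rot: [3.141, -0.004, 0.952]
contact_force: [0.8, 10.6, -0.2]
opening: 0.5
gripper_force: 4.4
```

This is the rigid stop: there was no movement while the force rose to 10 N, after about 30 mm of travel. Now I'll back off, lift and check.

jog_arm(rows="0.02 0 0 0 0 0 0; 0.06 0 0 0 0 0 0; 0.1 0 0 0 0 0 0; 0.12 0 -0.1 0 0 0 0; 0.12 0 -0.25 0 0 0 0; 0.12 0 -0.4 0 0 0 0; 0 0 -0.5 0 0 0 0; -0.2 0 -0.55 0 0 0 0; -0.35 0 -0.6 0 0 0 0; -0.5 0 -0.6 0 0 0 0; -0.65 0 -0.6 0 0 0 0; -0.75 0 -0.6 0 0 0 0")

```text
time: 16.7
tool_pos: [417.3, -14.1, 238.1]
eef_rot: [3.142, 0.002, 0.952]
contact_force: [-0.4, -0.4, 1.2]
opening: 0.3
gripper_force: 0.0
```

Run:
```python
from h import *
t=vision.get_image("wrist");cv2.imwrite("pics/w4.png",t[:,:,::-1]);s=status.observe();print(s["tool_pos"],s["contact_force"])
```

```text
[415.3007073  -15.87558657 237.74334021] [-2.01906704 -0.9892862  -0.17000785]
```

View pics/w4.png

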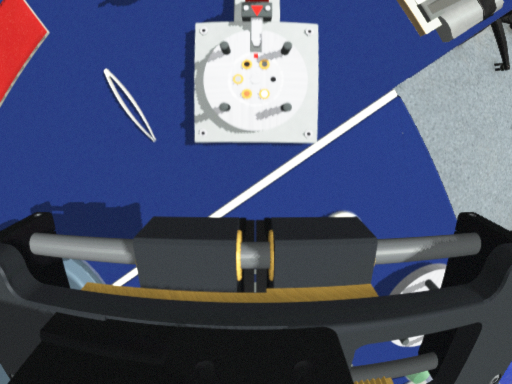

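The bolt bar fills the notch at (257,30), pointing at the red stripe at (256,55). The carousel is seated and square, and the tab sits near the guide. I'm handing in.

```bash
python3 -c "
from workcell import finish_job
print(finish_job())"
```

```text
the job is handed in; nothing more can be done
None
```

I turned the carousel about 117° so its notch faced the bolt, then pushed the bolt to its rigid stop (about 30 mm of travel, about 11 N at most, all at the stop), and handed the job in; no verdict was returned.

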